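Make up the instrument container for the steriliser

TASK

Make up the instrument container for the steriliser: set the deep basket in the open container, lay the shallow instrument tray on top of it, and close the container with its lid. Last of all, put the filter cap into the collar of the closed lid. Everything must sit level and fully home, and the dropper bottle, the small saline bottles and the tape spool must stay standing where they are.

Things in the scene. Friction and masses are not known exactly. Their poses are not given: they have to be found in the camera images.
- container: Open aluminium instrument container, fixed, 100 (its x) by 200 mm (its y) outside, 68 mm high; walls and floor 3 mm: inside 94 by 194 mm, floor 3 mm above the counter. A hanging wire handle on each short end stands out 9 mm, below 50 mm. Origin: centre of its underside; z up.
- deep_basket: Deep perforated steel basket, empty, 84 (its x) by 184 mm (its y) outside, 34 mm high, walls and floor 3 mm, 0.35 kg. A square lift bar 10 by 10 mm crosses its middle along x, centre 29 mm above the underside, top flush with the rim, open on both sides. Origin: centre of the underside. In the container it stands on the floor, 5 mm of play all round.
- shallow_tray: Shallow steel tray, 84 (its x) by 184 mm (its y), rim 20 mm high, walls and floor 3 mm, 0.35 kg. Lift bar 10 by 10 mm across its middle along x, centre 24 mm above the underside. Instruments clipped in black rests are part of it, 12 mm or more off its long centre line, rests 58 mm from the bar. Origin: centre of the underside; home on the deep basket's rim, 37 mm above the counter.
- lid: Aluminium lid, 114 (its x) by 214 mm (its y), 3 mm top plate with a 10 mm skirt below it (inside 109 by 209 mm: 4.5 mm play round the container), 0.36 kg. Lifted by the round collar in its middle, 52 mm outside, 42 mm inside, from 13 to 33 mm above the skirt's edge. Origin: centre, level with the skirt's lower edge; fully down, that is 58 mm above the counter.
- filter_cap: Round filter cap, 30 mm high, 0.08 kg: grey plug 36 mm across and 8 mm high below, steel flange 48 mm across and 4 mm thick, grey knob 20 mm across from 12 to 30 mm above the underside. Origin: centre of the underside, z along the knob. Home in the collar, the flange lies on the collar's top and the underside is 25 mm above the lid's origin.
- dropper: Bystander: small white dropper bottle, 26 mm in diameter, 62 mm high, loose. Origin: centre of the underside.
- saline_small: Bystander: small clear saline bottle with white cap, 48 mm in diameter, 115 mm high, loose, standing at the far left or far right. Origin: centre of the underside.
- saline_small2: Bystander: the same kind of saline bottle, at the right edge of the work.
- saline_small3: Bystander: the same kind of saline bottle, at the left edge of the work.
- tape_spool: Bystander: spool of white tape with a green flange on top, 66 mm in diameter, 32 mm high, lying flat, loose, at the far left or far right. Origin: centre of the underside.
There are look-alikes about, which are no part of the job. What is meant by the filter_cap is not blue or red, and is the smaller of those in its own colour.

How it is judged:
On the way, in this order (a step that is already met when the one before it is completed fails the run):
1. the deep basket stands level on the container's floor, let go (x of deep_basket in the frame of container between -0.009 and 0.009 m and y of deep_basket in the frame of container between -0.009 and 0.009 m and z of deep_basket in the frame of container between -0.001 and 0.007 m and angle between deep_basket's own z axis and vertical below 0.05 rad and angle between the y axis of deep_basket and the y axis of container, either way round below 0.12 rad and contact force between the fingers and deep_basket below 0.3 N and linear speed of deep_basket below 0.02 m/s), for 0.2 s.
2. the shallow tray lies level on the deep basket in the container, let go (x of shallow_tray in the frame of container between -0.009 and 0.009 m and y of shallow_tray in the frame of container between -0.009 and 0.009 m and z of shallow_tray in the frame of container between 0.033 and 0.041 m and angle between shallow_tray's own z axis and vertical below 0.05 rad and angle between the y axis of shallow_tray and the y axis of container, either way round below 0.12 rad and contact force between the fingers and shallow_tray below 0.3 N and linear speed of shallow_tray below 0.02 m/s), for 0.2 s.
3. the lid is fully down on the container, let go (x of lid in the frame of container between -0.008 and 0.008 m and y of lid in the frame of container between -0.008 and 0.008 m and z of lid in the frame of container between 0.054 and 0.062 m and angle between lid's own z axis and vertical below 0.05 rad and angle between the y axis of lid and the y axis of container, either way round below 0.12 rad and contact force between the fingers and lid below 0.3 N and linear speed of lid below 0.02 m/s), for 0.2 s.
4. the filter cap is fully home in the lid's collar, let go (x of filter_cap in the frame of lid between -0.006 and 0.006 m and y of filter_cap in the frame of lid between -0.006 and 0.006 m and z of filter_cap in the frame of lid between 0.021 and 0.029 m and angle between filter_cap's own z axis and vertical below 0.05 rad and contact force between the fingers and filter_cap below 0.3 N and linear speed of filter_cap below 0.02 m/s), for 0.2 s.
At the end, for the whole second after the job is handed in: Deep basket on the container floor and shallow tray on it (each centred within 9 mm), lid fully down on the container (8 mm), all in line within 0.12 rad, filter cap home in the collar (6 mm); heights within 4 mm, level within 0.05 rad, all released and at rest (all of step 1 and all of step 2 and all of step 3 and all of step 4); the robot touches nothing.
It fails at once if a bystander (dropper bottle, small saline bottle or tape spool) is moved more than 30 mm or knocked over (distance of any of dropper, saline_small, saline_small2, saline_small3, tape_spool from where it was at the start of the episode above 0.03 m or angle between any of dropper, saline_small, saline_small2, saline_small3, tape_spool's own z axis and vertical above 0.5 rad).
It also fails if it takes over 120 s, if anything falls off the work surface, if the arm or the gripper's body presses on something with over 40 N, if the wrist force passes 120 N, or if a joint passes its speed limit or range.

ROBOT

A 6-joint arm with a two-finger parallel gripper is mounted at the origin on the work surface. World frame = base frame: x ahead of the robot, y to its left, z up, the work surface at z = 0. Lengths are in m, angles in rad, forces in N, time in s.
With the tool pointing down it reaches from about 0.35 to 0.85 m from the base axis. Payload 8.1 kg.
Tool frame: the origin (TCP) lies at the very end of the fingers, on their centre line; the grasp point (between the pads) lies 19 mm behind it; z points along the fingers, y is the line along which they close (so a half turn about z gives the same grasp; the last joint's range is limited). The gripper opens to 93 mm and grips with 3 to 60 N. Pads are 15 mm wide; open, the fingers measure 128 mm over their backs; the gripper's body (75 mm by 188 mm) begins 65 mm behind the grasp point.
Start: joints at [-1.205, 0.13, 1.488, -0, 1.523, -0.085], TCP at [0.261, -0.54, 0.219] pointing down, gripper open.
Joint ranges: [-2.96, 2.96], [-0.89, 2.26], [0.02, 2.5], [-1.34, 4.48], [0, 2.73], [-2.66, 2.66]. Speed limits (rad/s): [2.39, 2.39, 2.79, 3.14, 3.14, 3.14].

INTERFACE

Orientations are given as a rotation vector (axis times angle).
In Python, from plant import monitor, eyes, ticket gives the robot as it stands.
- The arm moves only by the tool arm_command, never from a script. Its argument "deltas" is a list that holds one entry, the list of rows, each a list of 6 numbers: the shift along the world's x, y, z in cm, then the turn, a rotation vector about the world's x, y, z in degrees. In form: [[[tx, ty, tz, rx, ry, rz], ...]]. A call has 1 to 12 rows; each row shifts and turns the commanded pose from where the row before left it; what a row does not reach is not made up. A row lasts 1/12 s, in which the tool goes at most 41.7 mm and 7.16 degrees, less where a joint would pass 70% of its speed; a pose out of reach is approached as far as the arm can. A call is refused whole if a number of a shift passes 4.17 or a number of a turn 7.16, either way. A call with a gripper value outside its range is refused whole. "gripper" is the opening, from -1 (shut) to 1 (fully open), set as the call begins (left out, the last holds). The fingers move at their own pace and stop on an object; "squeeze" is the grip in N (left out, the last holds). Time passes only in rows, so rows that do not move let the fingers close. It gives the time, the measured TCP pose, the force, the opening and the grip force at its end, in the units of the state.
- monitor.read_state(): the state, without advancing time (a new reading comes with each control period).
- eyes.read_camera(name): name is "scene" or "top"; returns the picture (480x640x3 uint8, blue, green, red); there is no depth.
- eyes.camera_model(name): a dict with "fx", "fy", "cx", "cy" (pixels), "k1" (the pictures are not rectified: a ray, as slopes to the right and down, at radius r is drawn at 1 + k1 r^2 times it, then the intrinsics apply), "rvec" (rotation vector, rad) and "tvec" (3), from world to camera coordinates, as OpenCV has them. Camera axes: x right, y down, z forward; pixel columns grow to the right and rows downward; lengths in m; the calibration is good to about 2 mm. A picture is of the moment at which its call begins. camera_model takes no time and is no camera call.
- ticket.close_job(): hands the job in; it is judged then, once.
The state is a dict: "t": time; "q": joint angles; "dq": joint speeds; "joint_torque": joint torques, N m; "tool_pos": TCP position; "orientation": TCP orientation; "force": force on the tool from outside, world axes, zero at the start; "wrist_torque": the same for the moment, N m; "opening": finger opening in m; "gripper_force": force on a finger pad.
Only numpy, scipy, OpenCV 4.12 (cv2) and the standard library are available. Lean on these libraries where they do the work, as an engineer would, in place of code of your own. Each camera call takes 0.05 s, during which the arm holds its last target. There are 200 camera calls.

## Working session

There is one attempt and no reset: what is moved stays moved. The work goes in short steps, Python scripts to look and compute and a tool call to move; the robot and the scene stay as the last step left them, time stands still between calls to the robot, and variables do not carry over. Pictures are saved under pics/ and viewed, at most 14 in all, crops included, and the job is handed in when it is done.

Besides the shell and the picture viewer there is one more tool, called after "Request:" in YAML: its name, and indented under it one key for each argument. arm_command: Moves the arm, as the interface text tells. Its arguments: {"type":"object","properties":{"deltas":{"type":"array"},"gripper":{"type":"number"},"squeeze":{"type":"number"}},"required":["deltas"]}

```bash
mkdir -p pics; cat > h.py <<'E'
import numpy as np, cv2
from plant import monitor, eyes, ticket
def snap(n,f):
    im=eyes.read_camera(n); cv2.imwrite('pics/'+f,im); return im
def ray(n,px):
    m=eyes.camera_model(n); R,_=cv2.Rodrigues(np.array(m['rvec'],float)); t=np.array(m['tvec'],float).ravel()
    px=np.atleast_2d(np.array(px,float)); d=np.c_[(px[:,0]-m['cx'])/m['fx'],(px[:,1]-m['cy'])/m['fy']]
    u=d.copy()
    for _ in range(20): u=d/(1+m['k1']*(u**2).sum(1,keepdims=True))
    return -R.T@t, np.c_[u,np.ones(len(u))]@R
def plane(n,px,z):
    c,d=ray(n,px); return c+d*((z-c[2])/d[:,2])[:,None]
def proj(n,P):
    m=eyes.camera_model(n); R,_=cv2.Rodrigues(np.array(m['rvec'],float)); t=np.array(m['tvec'],float).ravel()
    p=np.atleast_2d(P)@R.T+t; u=p[:,:2]/p[:,2:]; u=u*(1+m['k1']*(u**2).sum(1,keepdims=True))
    return u*[m['fx'],m['fy']]+[m['cx'],m['cy']]
E
python3 - <<'E'
from h import *
snap('top','t0.png');snap('scene','s0.png')
for n in('top','scene'): print(eyes.camera_model(n), ray(n,[320,240]))
s=monitor.read_state();print(s['tool_pos'],s['orientation'],s['opening'],s['t'])
E
```

```text
{'fx': 541.8798955152023, 'fy': 541.8798955152023, 'cx': 327.71767110364925, 'cy': 234.5751119556929, 'k1': -0.12397657881152443, 'rvec': array([ 2.15623427, -2.16530975,  0.10238898]), 'tvec': array([0.0042925 , 0.56684443, 1.46916076])} (array([ 0.40697925, -0.0158967 ,  1.52114416]), array([[ 0.09671843,  0.02616653, -0.99512007]]))
{'fx': 489.76818903615754, 'fy': 489.76818903615754, 'cx': 322.3271189721672, 'cy': 240.60224525349116, 'k1': -0.10237908569138758, 'rvec': array([ 2.09678668,  0.62571489, -0.35744224]), 'tvec': array([-0.48063389, -0.14066548,  1.54670932])} (array([ 1.16763168, -0.85429316,  0.74156919]), array([[-0.47389135,  0.67997934, -0.55953478]]))
[ 0.26123119 -0.53957364  0.21770591] [-3.06054349e+00 -7.01718781e-01  3.61212464e-04] 0.0930717761410973 0.1
```

View pics/t0.png

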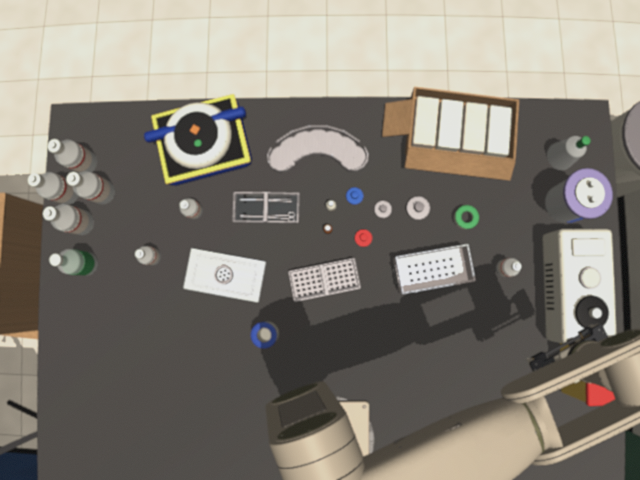

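View pics/s0.png

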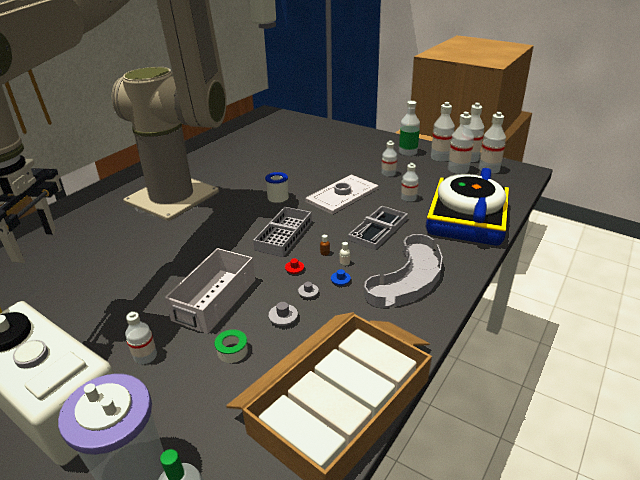

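Top view: container at (434,268), deep basket (324,279), lid (225,275), tray (266,207), small grey cap (383,209) with the larger look-alike at (418,207), dropper (331,205), saline bottles (190,207), (147,255) and (510,267), spool (467,216). Next I'll measure outlines.

```bash
cat > m.py <<'E'
from h import *
im=cv2.imread('pics/t0.png')
R={'cont':(385,235,485,300,.068),'deep':(280,250,370,308,.034),'lid':(175,240,275,310,.013),'tray':(225,185,308,228,.02),'cap':(370,198,396,221,.012),'capL':(402,192,434,224,.014)}
tiles=[]
for k,(a,b,c,d,z) in R.items():
    s=6; cr=cv2.resize(im[b:d,a:c],None,fx=s,fy=s,interpolation=cv2.INTER_CUBIC)
    g=cv2.cvtColor(cr,cv2.COLOR_BGR2GRAY)
    th=105
    m=cv2.morphologyEx((g>th).astype(np.uint8),cv2.MORPH_CLOSE,np.ones((45,45)))
    if k in('cap','capL'): m=(g>th).astype(np.uint8)
    cs,_=cv2.findContours(m,cv2.RETR_EXTERNAL,cv2.CHAIN_APPROX_NONE); ct=max(cs,key=cv2.contourArea)
    P=plane('top',(ct[:,0,:]+.5)/s-.5+[a,b],z)
    (x,y),(w,h),an=cv2.minAreaRect((P[:,:2]*1000).astype(np.float32))
    print(k,'xy',round(x,1),round(y,1),'size',round(w,1),round(h,1),'ang',round(an,1))
    cv2.drawContours(cr,[ct],-1,(0,0,255),1)
    cr=cv2.resize(cr,None,fx=.66,fy=.66); t=np.zeros((290,400,3),np.uint8); t[:min(290,cr.shape[0]),:min(400,cr.shape[1])]=cr[:290,:400]; tiles.append(t)
g=np.vstack([np.hstack(tiles[:2]),np.hstack(tiles[2:4])]);cv2.imwrite('pics/g0.png',g)
E
python3 m.py
```

```text
cont xy 469.5 -285.2 size 106.6 210.2 ang 9.7
deep xy 442.8 12.3 size 89.1 190.0 ang 11.2
lid xy 457.2 293.1 size 221.9 120.8 ang 79.8
tray xy 648.0 177.0 size 190.1 90.5 ang 88.8
cap xy 641.0 -153.1 size 50.8 51.8 ang 89.2
capL xy 644.1 -252.7 size 68.0 68.3 ang 44.1
```

View pics/g0.png

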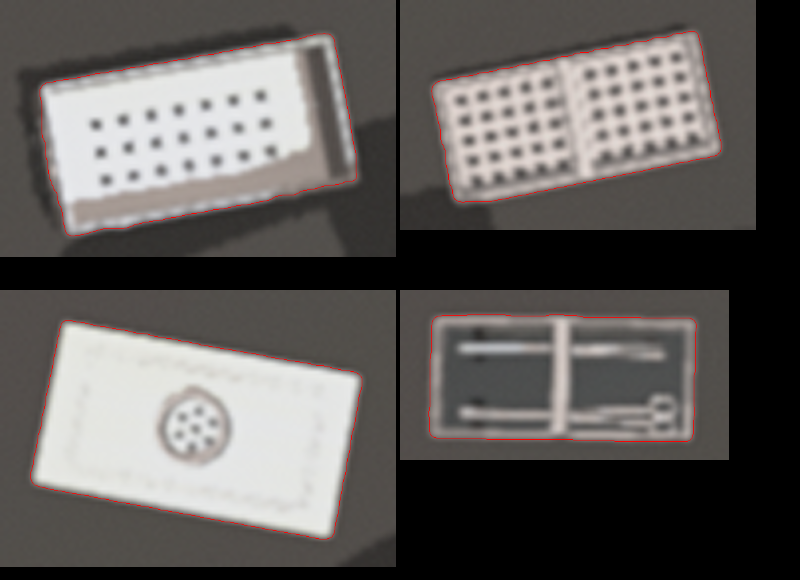

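The outlines are uniformly about 3 mm too big per side from blur. Only the container is longer than that, because its +y wall shows. I'll cross-check the poses in the scene view.

```bash
cat > ov.py <<'E'
from h import *
im=cv2.imread('pics/s0.png')
O={'cont':(.469,-.287,.068,9.7,.1,.2),'deep':(.4428,.0123,.034,11.2,.084,.184),'lid':(.4572,.2931,.013,-10.2,.114,.214),'tray':(.648,.177,.02,-1.2,.084,.184)}
big=cv2.resize(im[170:340,160:420],None,fx=3,fy=3,interpolation=cv2.INTER_CUBIC)
def poly(P):
    p=(proj('scene',P)-[160,170]+.5)*3-.5
    cv2.polylines(big,[np.round(p*16).astype(int)],True,(0,0,255),1,cv2.LINE_AA,4)
for x,y,z,a,w,l in O.values():
    c,s=np.cos(np.radians(a)),np.sin(np.radians(a))
    poly([[x+c*u-s*v,y+s*u+c*v,z] for u,v in((w/2,l/2),(w/2,-l/2),(-w/2,-l/2),(-w/2,l/2))])
for x,y,r,z in((.4572,.2931,.026,.033),(.641,-.1531,.024,.012),(.641,-.1531,.01,.03)):
    poly([[x+r*np.cos(t),y+r*np.sin(t),z] for t in np.linspace(0,6.28,40)])
cv2.imwrite('pics/s1.png',big)
for n,p,z in(('sal',(188,205),.11),('sal',(142,255),.11),('sal',(514,266),.11),('drop',(331,205),.06)): print(n,plane('top',[p],z).round(3))
E
python3 ov.py
```

```text
sal [[0.639 0.373 0.11 ]]
sal [[0.506 0.495 0.11 ]]
sal [[ 0.473 -0.489  0.11 ]]
drop [[ 0.645 -0.008  0.06 ]]
```

View pics/s1.png

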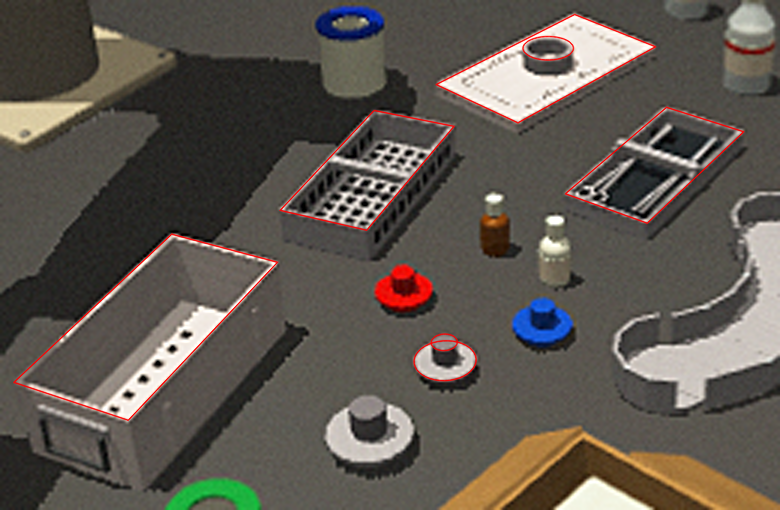

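The overlay fits all the rims, collar and cap to about 1 px, so the poses are good. The target cap is the one at (445,360) in the crop. Moving to the deep basket.

Request:
arm_command:
  deltas:
    - [[1.2,3.6,0,0,0,-1.2],[1.2,3.6,0,0,0,-1.2],[1.2,3.6,0,0,0,-1.2],[1.2,3.6,0,0,0,-1.2],[1.2,3.6,0,0,0,-1.2],[1.2,3.6,0,0,0,-1.2],[1.2,3.6,0,0,0,-1.2],[1.2,3.6,0,0,0,-1.2],[1.2,3.6,0,0,0,-1.2],[1.2,3.6,0,0,0,-1.2],[1.2,3.6,0,0,0,-1.2],[1.2,3.6,0,0,0,-1.2]]
  gripper: 0
  squeeze: 25

```text
t: 1.1
tool_pos: [0.4054, -0.1062, 0.2185]
orientation: [3.126, 0.311, 0.0]
force: [0.1, 0.5, 0.7]
opening: 0.0465
gripper_force: 0.0
```

Request:
arm_command:
  deltas:
    - [[1.2,3.6,-1,0,0,-0.2],[1.2,3.6,-1,0,0,0],[1.2,3.6,-1,0,0,0],[0.2,1.2,-1,0,0,0],[0,0,0,0,0,0],[0,0,0,0,0,0]]

```text
t: 1.6
tool_pos: [0.4426, 0.0125, 0.1777]
orientation: [-3.126, -0.311, 0.004]
force: [-0.2, 0.2, -0.4]
opening: 0.0465
gripper_force: 0.0
```

Request:
arm_command:
  deltas:
    - [[0,0,-2.5,0,0,0],[0,0,-2.5,0,0,0],[0,0,-2.5,0,0,0],[0,0,-2.5,0,0,0],[0,0,-2.5,0,0,0],[0,0,-2,0,0,0],[0,0,-1,0,0,0],[0,0,-0.7,0,0,0],[0,0,-0.5,0,0,0],[0,0,0,0,0,0]]

```text
t: 2.43
tool_pos: [0.4436, 0.0114, 0.0118]
orientation: [3.127, 0.306, 0.0]
force: [0.2, -0.1, 0.5]
opening: 0.0465
gripper_force: 0.0
```

Request:
arm_command:
  deltas:
    - [[0,0,0,0,0,0],[0,0,0,0,0,0],[0,0,0,0,0,0],[0,0,0,0,0,0],[0,0,0,0,0,0],[0,0,0,0,0,0]]
  gripper: -1

```text
t: 2.93
tool_pos: [0.4436, 0.012, 0.0119]
orientation: [3.126, 0.308, 0.001]
force: [-0.1, -0.2, -0.6]
opening: 0.0113
gripper_force: 0.0
```

Request:
arm_command:
  deltas:
    - [[0,0,0,0,0,0],[0,0,0,0,0,0],[0,0,0,0,0,0],[0,0,1,0,0,0],[0,0,2,0,0,0],[0,0,2.5,0,0,0],[0,0,2.5,0,0,0],[0,0,2.5,0,0,0],[0,0,2.5,0,0,0],[0,0,2,0,0,0],[0,0,0,0,0,0]]

```text
t: 3.85
tool_pos: [0.4458, 0.0118, 0.1664]
orientation: [3.125, 0.307, 0.011]
force: [0.6, -0.2, -3.4]
opening: 0.0098
gripper_force: 25.0
```

Request:
arm_command:
  deltas:
    - [[0.2,-2,0,0,0,-0.1],[0.2,-3,0,0,0,-0.2],[0.2,-3,0,0,0,-0.2],[0.2,-3,0,0,0,-0.2],[0.2,-3,0,0,0,-0.2],[0.2,-3,0,0,0,-0.2],[0.3,-3,0,0,0,-0.2],[0.3,-3,0,0,0,-0.2],[0.3,-3,0,0,0,0],[0.2,-2.4,0,0,0,0],[0.1,-1,0,0,0,0],[0.1,-0.5,0,0,0,0]]

```text
t: 4.85
tool_pos: [0.4674, -0.2879, 0.1598]
orientation: [-3.129, -0.263, 0.003]
force: [0.4, 0.7, -4.4]
opening: 0.01
gripper_force: 25.0
```

Request:
arm_command:
  deltas:
    - [[0,0,0,0,0,0],[0,0,0,0,0,0],[0,0,0,0,0,0]]

```text
t: 5.1
tool_pos: [0.4683, -0.2856, 0.1612]
orientation: [-3.129, -0.268, 0.001]
force: [0.6, 0.2, -4.0]
opening: 0.01
gripper_force: 25.0
```

```bash
cat > chk.py <<'E'
from h import *
import sys
i=sys.argv[1]
a=snap('top','t%s.png'%i); b=snap('scene','s%s.png'%i)
z=[float(v) for v in sys.argv[2:6]]  # x y z yaw(deg), size
w,l=float(sys.argv[6]),float(sys.argv[7])
out=[]
for n,im,(x0,y0) in(('top',a,(360,190)),('scene',b,(140,150))):
    big=cv2.resize(im[y0:y0+145,x0:x0+190],None,fx=4,fy=4,interpolation=cv2.INTER_CUBIC)
    for x,y,h,an,ww,ll,col in((.469,-.287,.068,9.7,.1,.2,(0,0,255)),(*z,w,l,(0,255,0))):
        c,s=np.cos(np.radians(an)),np.sin(np.radians(an))
        p=(proj(n,[[x+c*u-s*v,y+s*u+c*v,h] for u,v in((ww/2,ll/2),(ww/2,-ll/2),(-ww/2,-ll/2),(-ww/2,ll/2))])-[x0,y0]+.5)*4-.5
        cv2.polylines(big,[np.round(p*16).astype(int)],True,col,1,cv2.LINE_AA,4)
    out.append(cv2.resize(big,(600,458)))
o=np.hstack(out); cv2.imwrite('pics/c%s.png'%i,cv2.resize(o,(800,305)) if 0 else cv2.resize(np.vstack([cv2.resize(q,(760,300)) for q in out]) if 0 else o,(800,306),interpolation=cv2.INTER_AREA))
s=monitor.read_state();print(s['t'],s['tool_pos'],s['orientation'],s['force'])
E
python3 chk.py 2 .4700 -.287 .190 9.7 .084 .184
```

```text
5.2 [ 0.46857196 -0.28587184  0.16161851] [-3.12981564e+00 -2.68497591e-01 -1.93705797e-05] [ 0.56446857 -0.38529879 -3.8140953 ]
```

View pics/c2.png

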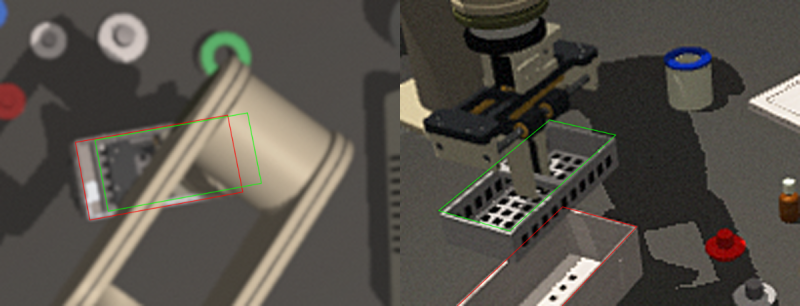

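The basket hangs level and centred over the container, and both views match the prediction. Lowering.

Request:
arm_command:
  deltas:
    - [[0,-0.1,-2,0,0,0],[0,0,-2,0,0,0],[0,0,-2,0,0,0],[0,0,-1.5,0,0,0],[0,0,-1.2,0,0,0],[0,0,-1.2,0,0,0],[0,0,-1.2,0,0,0],[0,0,-1.2,0,0,0],[0,0,-1,0,0,0],[0,0,-0.8,0,0,0],[0,0,-0.4,0,0,0],[0,0,0,0,0,0]]

```text
t: 6.2
tool_pos: [0.4682, -0.2879, 0.0158]
orientation: [-3.13, -0.266, 0.001]
force: [0.2, 0.6, -3.5]
opening: 0.01
gripper_force: 25.0
```

Request:
arm_command:
  deltas:
    - [[0,0,-0.1,0,0,0],[0,0,0,0,0,0],[0,0,0,0,0,0]]

```text
t: 6.45
tool_pos: [0.4688, -0.2884, 0.0162]
orientation: [3.13, 0.266, 0.001]
force: [-0.0, 0.5, -4.3]
opening: 0.0096
gripper_force: 25.0
```

Request:
arm_command:
  deltas:
    - [[0,0,-0.1,0,0,0],[0,0,-0.1,0,0,0],[0,0,0,0,0,0],[0,0,0,0,0,0]]

```text
t: 6.78
tool_pos: [0.4689, -0.2884, 0.0149]
orientation: [3.13, 0.266, 0.001]
force: [-3.3, 2.9, 5.4]
opening: 0.0096
gripper_force: 25.0
```

Request:
arm_command:
  deltas:
    - [[0,0,0,0,0,0],[0,0,0,0,0,0],[0,0,0,0,0,0],[0,0,0,0,0,0],[0,0,0,0,0,0],[0,0,0,0,0,0]]
  gripper: 0

```text
t: 7.28
tool_pos: [0.4685, -0.2881, 0.0136]
orientation: [3.13, 0.266, 0.0]
force: [-1.0, 0.2, -0.0]
opening: 0.044
gripper_force: 0.0
```

Request:
arm_command:
  deltas:
    - [[0,0,1,0,0,0],[0,0,2,0,0,0],[0,0,3,0,0,0],[0,0,3.5,0,0,0],[0,0,4,0,0,0],[0,0,3,0,0,0],[1.5,3.5,0,0,0,-1],[1.5,4,0,0,0,-1],[1.5,4,0,0,0,-1],[1.5,4,0,0,0,-1],[1.5,4,0,0,0,-1],[1.5,4,0,0,0,-1]]

```text
t: 8.28
tool_pos: [0.557, -0.0561, 0.1798]
orientation: [3.14, 0.1, 0.002]
force: [0.8, -0.0, -0.4]
opening: 0.0462
gripper_force: 0.0
```

Request:
arm_command:
  deltas:
    - [[1.5,3.8,0,0,0,-0.8],[1.5,3.8,0,0,0,-0.8],[1.5,3.8,0,0,0,-0.8],[1.5,3.8,0,0,0,-0.8],[1.5,3.8,0,0,0,-0.8],[1.5,3.8,0,0,0,-0.8],[0,0,0,0,0,0],[0,0,0,0,0,0],[0,0,0,0,0,0]]

```text
t: 9.03
tool_pos: [0.6464, 0.17, 0.1788]
orientation: [3.141, -0.028, -0.001]
force: [-0.1, -0.9, 0.2]
opening: 0.046
gripper_force: 0.0
```

```bash
python3 chk.py 3 .4690 -.287 .037 9.7 .084 .184
```

```text
9.1333 [0.64649218 0.1688331  0.17915334] [ 3.14114171e+00 -3.09318111e-02  4.39698858e-04] [ 0.41898222  0.4474613  -0.40141209]
```

View pics/c3.png

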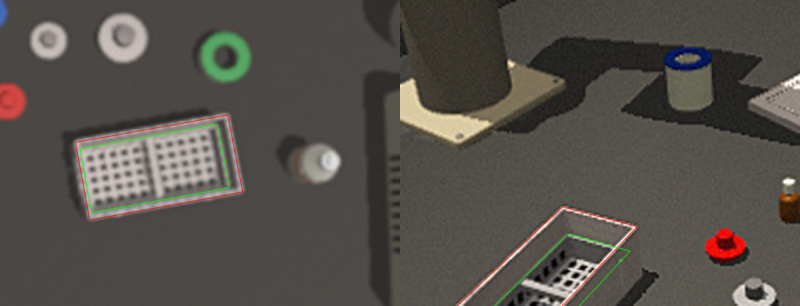

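The basket stands level on the container floor and is centred in both views. Next is the tray.

Request:
arm_command:
  deltas:
    - [[0.15,0.8,-2,0,0,0],[0,0,-2.5,0,0,0],[0,0,-2.5,0,0,0],[0,0,-2.5,0,0,0],[0,0,-2.5,0,0,0],[0,0,-2,0,0,0],[0,0,-1.5,0,0,0],[0,0,-0.8,0,0,0],[0,0,-0.5,0,0,0],[0,0,0,0,0,0],[0,0,0,0,0,0]]

```text
t: 10.05
tool_pos: [0.6489, 0.1779, 0.0119]
orientation: [-3.141, 0.03, -0.003]
force: [0.2, -0.0, -1.6]
opening: 0.0461
gripper_force: 0.0
```

Request:
arm_command:
  deltas:
    - [[-0.1,0,-0.3,0,0,0],[0,0,0,0,0,0],[0,0,0,0,0,0],[0,0,0,0,0,0],[0,0,0,0,0,0],[0,0,0,0,0,0],[0,0,0,0,0,0],[0,0,0,0,0,0],[0,0,0,0,0,0]]
  gripper: -1

```text
t: 10.8
tool_pos: [0.6472, 0.1778, 0.0079]
orientation: [3.141, -0.029, 0.0]
force: [-0.8, -2.0, 1.9]
opening: 0.0095
gripper_force: 25.0
```

Request:
arm_command:
  deltas:
    - [[0,0,0,0,0,0],[0,0,1,0,0,0],[0,0,2.5,0,0,0],[0,0,2.5,0,0,0],[0,0,2.5,0,0,0],[0,0,2.5,0,0,0],[0,0,2.5,0,0,0],[0,0,2.5,0,0,0],[0,0,2,0,0,0],[0,0,0,0,0,0],[0,0,0,0,0,0]]

```text
t: 11.72
tool_pos: [0.6478, 0.1784, 0.1889]
orientation: [-3.141, 0.029, -0.004]
force: [0.3, -0.5, -4.1]
opening: 0.0097
gripper_force: 25.0
```

Request:
arm_command:
  deltas:
    - [[-1,-2.5,0,0,0,0.5],[-1.4,-3.7,0,0,0,1],[-1.4,-3.7,0,0,0,1],[-1.4,-3.7,0,0,0,1],[-1.4,-3.7,0,0,0,1],[-1.4,-3.7,0,0,0,1],[-1.4,-3.7,0,0,0,1],[-1.4,-3.7,0,0,0,1],[-1.4,-3.7,0,0,0,1],[-1.4,-3.7,0,0,0,1],[-1.4,-3.7,0,0,0,1],[-1.4,-3.7,0,0,0,0.4]]

```text
t: 12.72
tool_pos: [0.4808, -0.2546, 0.1848]
orientation: [-3.127, -0.271, 0.005]
force: [0.8, -0.7, -2.4]
opening: 0.0096
gripper_force: 25.0
```

Request:
arm_command:
  deltas:
    - [[-1,-2,0,0,0,0],[-0.5,-1.3,0,0,0,0],[0,0,0,0,0,0],[0,0,0,0,0,0],[0,0,0,0,0,0]]

```text
t: 13.13
tool_pos: [0.4682, -0.2855, 0.1865]
orientation: [-3.128, -0.27, 0.001]
force: [0.1, -0.1, -3.6]
opening: 0.0099
gripper_force: 25.0
```

```bash
python3 chk.py 4 .4690 -.287 .200 9.7 .084 .184
```

```text
13.2333 [ 0.46860006 -0.28550102  0.1871203 ] [-3.12890970e+00 -2.71861667e-01  5.70807598e-04] [ 0.23457752  0.43833304 -2.60268573]
```

View pics/c4.png

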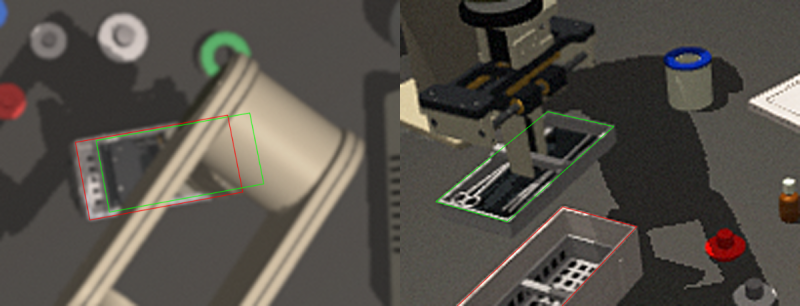

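The tray hangs level and aligned, so I'm lowering it.

Request:
arm_command:
  deltas:
    - [[0,-0.15,-2,0,0,0],[0,0,-2,0,0,0],[0,0,-1.5,0,0,0],[0,0,-1.5,0,0,0],[0,0,-1.2,0,0,0],[0,0,-1.2,0,0,0],[0,0,-1.2,0,0,0],[0,0,-1.2,0,0,0],[0,0,-1.2,0,0,0],[0,0,-0.8,0,0,0],[0,0,-0.2,0,0,0],[0,0,0,0,0,0]]

```text
t: 14.23
tool_pos: [0.4676, -0.2882, 0.0467]
orientation: [-3.129, -0.269, 0.002]
force: [-0.1, 0.2, -2.9]
opening: 0.0095
gripper_force: 25.0
```

Request:
arm_command:
  deltas:
    - [[0,0,-0.1,0,0,0],[0,0,-0.1,0,0,0],[0,0,0,0,0,0],[0,0,0,0,0,0]]

```text
t: 14.57
tool_pos: [0.4684, -0.2888, 0.0462]
orientation: [3.129, 0.269, 0.001]
force: [0.1, 0.1, -2.9]
opening: 0.0095
gripper_force: 25.0
```

Request:
arm_command:
  deltas:
    - [[0,0.1,-0.1,0,0,0],[0,0,-0.1,0,0,0],[0,0,0,0,0,0],[0,0,0,0,0,0]]

```text
t: 14.9
tool_pos: [0.4685, -0.2876, 0.0448]
orientation: [3.129, 0.269, 0.001]
force: [-3.4, 3.4, 7.1]
opening: 0.0096
gripper_force: 25.0
```

Request:
arm_command:
  deltas:
    - [[0,0,0,0,0,0],[0,0,0,0,0,0],[0,0,0,0,0,0],[0,0,0,0,0,0],[0,0,0,0,0,0]]
  gripper: -0.2

```text
t: 15.32
tool_pos: [0.4681, -0.2875, 0.0436]
orientation: [3.13, 0.269, 0.0]
force: [-0.4, 0.6, -0.1]
opening: 0.036
gripper_force: 0.0
```

Request:
arm_command:
  deltas:
    - [[0,0,1,0,0,0],[0,0,2,0,0,0],[0,0,3,0,0,0],[0,0,3,0,0,0],[0,0,3,0,0,0],[0,3,1,0,0,0],[0,4,0,0,0,0],[0,4,0,0,0,0],[0,4,0,0,0,0],[0,4,0,0,0,0],[0,4,0,0,0,0],[0,4,0,0,0,0]]

```text
t: 16.32
tool_pos: [0.4678, -0.0158, 0.1746]
orientation: [3.13, 0.268, 0.002]
force: [0.8, -0.7, -0.2]
opening: 0.0372
gripper_force: 0.0
```

Request:
arm_command:
  deltas:
    - [[-0.1,4,0,0,0,0],[-0.1,4,0,0,0,0],[-0.1,4,0,0,0,0],[-0.1,4,0,0,0,0],[-0.1,4,0,0,0,0],[-0.1,4,0,0,0,0],[-0.1,3,0,0,0,0],[-0.4,2,0,0,0,0],[-0.1,2,0,0,0,0],[0,0,0,0,0,0],[0,0,0,0,0,0],[0,0,0,0,0,0]]
  gripper: 1

```text
t: 17.32
tool_pos: [0.4561, 0.292, 0.174]
orientation: [3.13, 0.27, 0.0]
force: [-0.0, -0.2, -0.4]
opening: 0.0931
gripper_force: 0.0
```

```bash
python3 chk.py 5 .4690 -.287 .057 9.7 .084 .184
```

```text
17.4167 [0.45632504 0.2915888  0.17388095] [3.13001373e+00 2.67458301e-01 2.47496147e-04] [ 0.12617656 -1.32334138 -0.42845879]
```

View pics/c5.png

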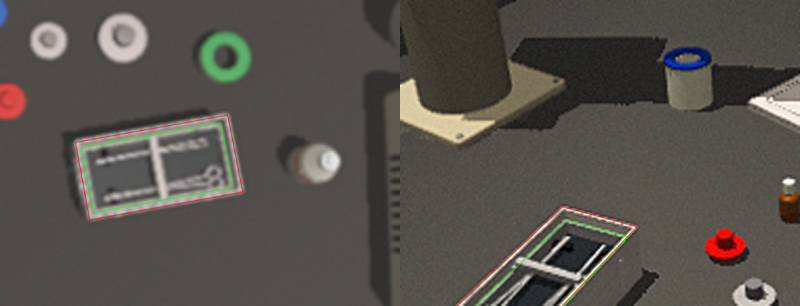

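The tray lies level and centred on the basket. Next is the lid.

Request:
arm_command:
  deltas:
    - [[0.1,0.15,-2,0,0,0],[0,0,-2.5,0,0,0],[0,0,-2.5,0,0,0],[0,0,-2.5,0,0,0],[0,0,-2.5,0,0,0],[0,0,-2,0,0,0],[0,0,-1,0,0,0],[0,0,-0.6,0,0,0],[0,0,0,0,0,0],[0,0,0,0,0,0],[0,0,0,0,0,0]]

```text
t: 18.33
tool_pos: [0.4584, 0.2945, 0.0193]
orientation: [-3.129, -0.269, -0.004]
force: [-0.0, -0.1, -0.1]
opening: 0.0931
gripper_force: 0.0
```

Request:
arm_command:
  deltas:
    - [[0,0,-0.1,0,0,0],[0,0,0,0,0,0],[0,0,0,0,0,0],[0,0,0,0,0,0],[0,0,0,0,0,0],[0,0,0,0,0,0],[0,0,0,0,0,0],[0,0,0,0,0,0],[0,0,0,0,0,0]]
  gripper: -1
  squeeze: 40

```text
t: 19.08
tool_pos: [0.4571, 0.2938, 0.0166]
orientation: [3.13, 0.269, -0.0]
force: [0.0, -1.5, 1.0]
opening: 0.0502
gripper_force: 39.9
```

Request:
arm_command:
  deltas:
    - [[0,0,1,0,0,0],[0,0,2,0,0,0],[0,0,2.5,0,0,0],[0,0,2.5,0,0,0],[0,0,2.5,0,0,0],[0,0,2.5,0,0,0],[0,0,2,0,0,0],[0,0,1.5,0,0,0],[0,0,0,0,0,0],[0,0,0,0,0,0]]

```text
t: 19.92
tool_pos: [0.4574, 0.2943, 0.1823]
orientation: [-3.129, -0.269, -0.002]
force: [0.5, -0.8, -4.2]
opening: 0.05
gripper_force: 39.9
```

Request:
arm_command:
  deltas:
    - [[0.1,-2,0,0,0,1],[0.1,-3,0,0,0,2],[0.1,-3.5,0,0,0,2],[0.1,-3.5,0,0,0,2],[0.1,-3.5,0,0,0,2],[0.1,-3.5,0,0,0,2],[0.1,-3.5,0,0,0,2],[0.1,-3.5,0,0,0,2],[0.1,-3.5,0,0,0,2],[0.1,-3.5,0,0,0,2],[0.1,-3.5,0,0,0,0.9],[0.1,-3.5,0,0,0,0]]

```text
t: 20.92
tool_pos: [0.4676, -0.1072, 0.1795]
orientation: [-3.034, -0.807, 0.004]
force: [0.4, -0.4, -3.3]
opening: 0.0501
gripper_force: 39.9
```

Request:
arm_command:
  deltas:
    - [[0,-3.5,0,0,0,0],[0,-3.5,0,0,0,0],[0,-3.5,0,0,0,0],[0,-3,0,0,0,0],[0,-2.5,0,0,0,0],[0,-1.5,0,0,0,0],[0,-0.5,0,0,0,0],[0,0,0,0,0,0],[0,0,0,0,0,0],[0,0,0,0,0,0]]

```text
t: 21.75
tool_pos: [0.4691, -0.2845, 0.1812]
orientation: [-3.035, -0.808, 0.0]
force: [-0.3, -0.3, -4.0]
opening: 0.0504
gripper_force: 39.9
```

```bash
python3 chk.py 6 .4690 -.287 .178 9.7 .114 .214
```

```text
21.85 [ 0.46933821 -0.28466895  0.18163046] [-3.03553314e+00 -8.08188395e-01 -1.65321801e-04] [-6.38125393e-04 -7.88619365e-01 -3.87602809e+00]
```

View pics/c6.png

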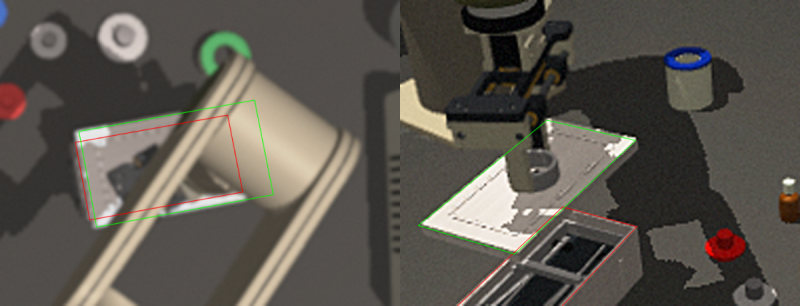

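The lid hangs level and aligned. The tool needs about -2.3 mm in y, then I lower it to just above the rim.

Request:
arm_command:
  deltas:
    - [[0,-0.23,-2,0,0,0],[0,0,-2,0,0,0],[0,0,-2,0,0,0],[0,0,-1.5,0,0,0],[0,0,-1.2,0,0,0],[0,0,-0.5,0,0,0],[0,0,0,0,0,0],[0,0,0,0,0,0],[0,0,0,0,0,0],[0,0,0,0,0,0]]

```text
t: 22.68
tool_pos: [0.4699, -0.2888, 0.0911]
orientation: [3.035, 0.806, 0.002]
force: [0.4, -0.0, -3.3]
opening: 0.0506
gripper_force: 39.9
```

```bash
sed -i 's/(140,150)/(160,230)/' chk.py; python3 chk.py 7 .4690 -.287 .085 9.7 .114 .214
```

```text
22.7833 [ 0.4696648  -0.28876398  0.0906998 ] [3.03513638e+00 8.05496068e-01 1.67400663e-03] [ 0.34634026 -0.43229603 -4.08294094]
```

View pics/c7.png

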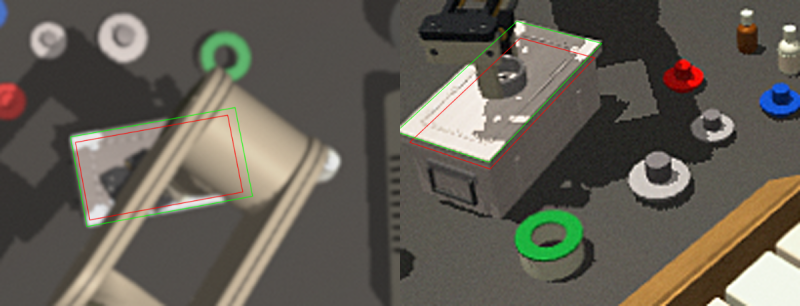

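The lid is aligned with the container in both views. Lowering the last 16 mm.

Request:
arm_command:
  deltas:
    - [[0,0.12,-0.3,0,0,0],[0,0,-0.3,0,0,0],[0,0,-0.3,0,0,0],[0,0,-0.2,0,0,0],[0,0,0,0,0,0],[0,0,0,0,0,0]]

```text
t: 23.28
tool_pos: [0.4689, -0.2869, 0.0782]
orientation: [-3.036, -0.806, 0.001]
force: [0.5, 0.2, -4.3]
opening: 0.0504
gripper_force: 39.9
```

Request:
arm_command:
  deltas:
    - [[0,0,-0.2,0,0,0],[0,0,-0.2,0,0,0],[0,0,0,0,0,0],[0,0,0,0,0,0]]

```text
t: 23.62
tool_pos: [0.4692, -0.2872, 0.0747]
orientation: [3.036, 0.806, 0.0]
force: [0.0, -0.0, -2.9]
opening: 0.0501
gripper_force: 39.9
```

Request:
arm_command:
  deltas:
    - [[0,0,-0.1,0,0,0],[0,0,0,0,0,0],[0,0,0,0,0,0]]

```text
t: 23.87
tool_pos: [0.4692, -0.2872, 0.0746]
orientation: [3.036, 0.806, 0.0]
force: [-4.1, 2.0, 4.9]
opening: 0.0504
gripper_force: 39.9
```

Request:
arm_command:
  deltas:
    - [[0,0,0,0,0,0],[0,0,0,0,0,0],[0,0,0,0,0,0],[0,0,0,0,0,0],[0,0,0,0,0,0],[0,0,0,0,0,0]]
  gripper: 0.7

```text
t: 24.37
tool_pos: [0.4691, -0.2871, 0.0736]
orientation: [-3.036, -0.806, -0.0]
force: [0.1, -0.8, 0.3]
opening: 0.0787
gripper_force: 0.0
```

Request:
arm_command:
  deltas:
    - [[0,0,1,0,0,0],[0,0,2,0,0,0],[0,0,3,0,0,0],[0,0,3,0,0,0],[3,2.3,0,0,0,0],[3,2.3,0,0,0,0],[3,2.3,0,0,0,0],[3,2.3,0,0,0,0],[3,2.3,0,0,0,0],[2.2,1.9,0,0,0,0],[0,0,0,0,0,0],[0,0,0,0,0,0]]

```text
t: 25.37
tool_pos: [0.6419, -0.1517, 0.1639]
orientation: [3.035, 0.81, -0.0]
force: [-0.5, -1.1, 0.4]
opening: 0.0792
gripper_force: 0.0
```

Request:
arm_command:
  deltas:
    - [[0,0,0,0,0,0],[0,0,0,0,0,0],[0,0,0,0,0,0]]
  gripper: -0.1

```text
t: 25.62
tool_pos: [0.6404, -0.1542, 0.164]
orientation: [3.037, 0.804, 0.0]
force: [1.0, 0.2, -0.1]
opening: 0.0635
gripper_force: 0.0
```

```bash
python3 chk.py 8 .4690 -.287 .071 9.7 .114 .214
python3 - <<'E'
from h import *
im=cv2.imread('pics/t0.png'); a,b,c,d=370,196,396,222; s=8
cr=cv2.resize(im[b:d,a:c],None,fx=s,fy=s,interpolation=cv2.INTER_CUBIC);g=cv2.cvtColor(cr,cv2.COLOR_BGR2GRAY)
cs,_=cv2.findContours((g>115).astype(np.uint8),cv2.RETR_EXTERNAL,cv2.CHAIN_APPROX_NONE);ct=max(cs,key=cv2.contourArea)
(e,_,_)=cv2.fitEllipse(ct);print('flange',plane('top',[((np.array(e)+.5)/s-.5)+[a,b]],.012))
im=cv2.imread('pics/s0.png'); a,b,c,d=294,276,324,302
cr=cv2.resize(im[b:d,a:c],None,fx=s,fy=s,interpolation=cv2.INTER_CUBIC);g=cv2.cvtColor(cr,cv2.COLOR_BGR2GRAY)
P=proj('scene',[[.641+.024*np.cos(t),-.153+.024*np.sin(t),.012] for t in np.linspace(0,6.28,100)])
cs,_=cv2.findContours((g>120).astype(np.uint8),cv2.RETR_EXTERNAL,cv2.CHAIN_APPROX_NONE);ct=max(cs,key=cv2.contourArea)[:,0]
q=(ct+.5)/s-.5+[a,b];print('scene box',q.min(0),q.max(0),'pred',P.min(0),P.max(0))
E
```

```text
25.7167 [ 0.64054458 -0.15406306  0.16398037] [3.03682776e+00 8.03665706e-01 3.14554344e-04] [ 0.38915715 -0.49156266 -0.25805659]
flange [[ 0.6409537  -0.15287166  0.012     ]]
scene box [297.3125 281.1875] [318.4375 296.5625] pred [297.55290773 283.06839999] [318.23490675 296.36721297]
```

View pics/c8.png

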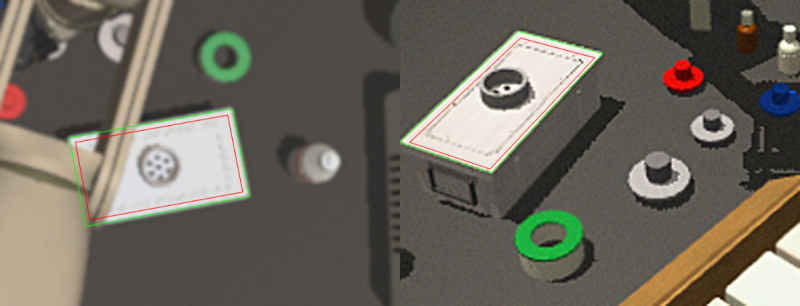

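The lid is fully down and aligned. The cap agrees in both views at (0.641,-0.153). Grasping its knob.

Request:
arm_command:
  deltas:
    - [[0.05,0.1,-2,0,0,0],[0,0,-2.5,0,0,0],[0,0,-2.5,0,0,0],[0,0,-2.5,0,0,0],[0,0,-2,0,0,0],[0,0,-1.5,0,0,0],[0,0,-1,0,0,0],[0,0,-0.7,0,0,0],[0,0,0,0,0,0],[0,0,0,0,0,0],[0,0,0,0,0,0]]

```text
t: 26.63
tool_pos: [0.6427, -0.1525, 0.0182]
orientation: [3.035, 0.806, 0.003]
force: [0.4, -0.7, 0.1]
opening: 0.0418
gripper_force: 0.0
```

Request:
arm_command:
  deltas:
    - [[0,0,-0.1,0,0,0],[0,0,0,0,0,0],[0,0,0,0,0,0],[0,0,0,0,0,0],[0,0,0,0,0,0],[0,0,0,0,0,0],[0,0,0,0,0,0]]
  gripper: -1
  squeeze: 15

```text
t: 27.22
tool_pos: [0.6419, -0.1522, 0.0161]
orientation: [3.036, 0.806, 0.001]
force: [0.0, 0.4, 3.4]
opening: 0.0195
gripper_force: 15.0
```

```bash
python3 - <<'E'
from h import *
s=monitor.read_state();print(s['t'],s['tool_pos'],s['opening'],s['gripper_force'])
im=cv2.imread('pics/t8.png')
c0=proj('top',[[.469,-.287,.091]])[0]; a,b=(c0-16).astype(int); k=8
cr=cv2.resize(im[b:b+32,a:a+32],None,fx=k,fy=k,interpolation=cv2.INTER_CUBIC);g=cv2.cvtColor(cr,cv2.COLOR_BGR2GRAY)
for th in(150,165,180,195):
    cs,_=cv2.findContours((g<th).astype(np.uint8),cv2.RETR_EXTERNAL,cv2.CHAIN_APPROX_NONE);ct=max(cs,key=cv2.contourArea)
    e=cv2.fitEllipse(ct); p=(np.array(e[0])+.5)/k-.5+[a,b]
    print(th,p.round(2),np.array(e[1])/k,plane('top',[p],.091).round(4), plane('top',[p],.08).round(4))
b_=c0; print('pred px',c0)
m=(g>205).astype(np.uint8)
big=cv2.inRange(im,(150,150,150),(255,255,255))
E
```

```text
27.2167 [ 0.64191386 -0.15222554  0.01611852] 0.019508562321936037 15.00060886144638
150 [439.46 269.77] [ 8.56260204 12.36319256] [[ 0.4653 -0.2941  0.091 ]] [[ 0.4658 -0.2962  0.08  ]]
165 [438.98 269.22] [10.42803955 14.16794872] [[ 0.4668 -0.2928  0.091 ]] [[ 0.4672 -0.2949  0.08  ]]
180 [434.5  267.91] [17.63967323 19.25774574] [[ 0.4703 -0.2809  0.091 ]] [[ 0.4708 -0.283   0.08  ]]
195 [434.65 268.06] [19.75135612 21.48130226] [[ 0.4699 -0.2813  0.091 ]] [[ 0.4704 -0.2834  0.08  ]]
pred px [436.7870585 268.388302 ]
```

Knob gripped (19.5 mm opening). I'll check the collar centre with an overlay in both views before inserting.

```bash
python3 - <<'E'
from h import *
out=[]
for n,f in(('top','t8'),('scene','s8')):
    im=cv2.imread('pics/%s.png'%f); c=proj(n,[[.469,-.287,.091]])[0]; w,h=(25,25)
    a,b=(c-[w,h]).astype(int); k=8
    big=cv2.resize(im[b:b+2*h,a:a+2*w],None,fx=k,fy=k,interpolation=cv2.INTER_CUBIC)
    for r,z,col in((.026,.091,(0,0,255)),(.021,.091,(0,200,0)),(.026,.071,(255,0,0))):
        p=(proj(n,[[.469+r*np.cos(t),-.287+r*np.sin(t),z] for t in np.linspace(0,6.28,60)])-[a,b]+.5)*k-.5
        cv2.polylines(big,[np.round(p*16).astype(int)],True,col,1,cv2.LINE_AA,4)
    out.append(big)
cv2.imwrite('pics/col.png',np.hstack(out))
E
```

```text
(no output)
```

View pics/col.png

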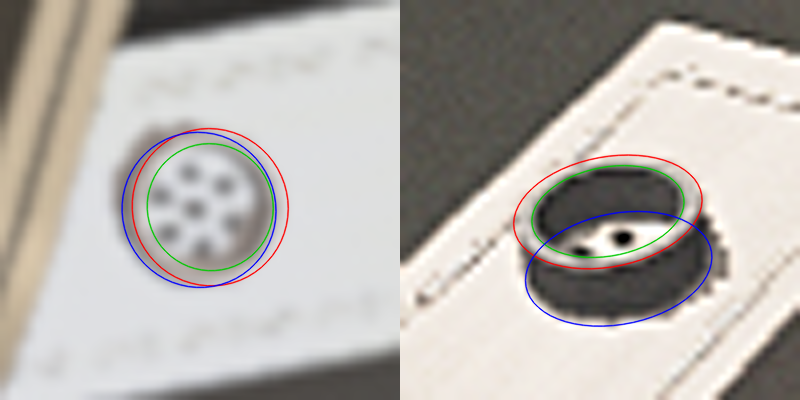

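The collar matches the prediction within about 1 mm in both views: centre hole at (195,208) against (199,208) predicted. Carrying the cap over.

Request:
arm_command:
  deltas:
    - [[0,0,1,0,0,0],[0,0,2.5,0,0,0],[0,0,3,0,0,0],[0,0,3,0,0,0],[0,0,3,0,0,0],[-1.5,-1.2,0.5,0,0,0],[-2.5,-2,0,0,0,0],[-3,-2.3,0,0,0,0],[-3,-2.3,0,0,0,0],[-3,-2.3,0,0,0,0],[-2.5,-2,0,0,0,0],[-1.7,-1.3,0,0,0,0]]

```text
t: 28.22
tool_pos: [0.467, -0.2875, 0.1459]
orientation: [3.037, 0.804, -0.001]
force: [-0.7, -0.4, -0.4]
opening: 0.0193
gripper_force: 15.0
```

Request:
arm_command:
  deltas:
    - [[0,0,0,0,0,0],[0,0,0,0,0,0],[0,0,0,0,0,0],[0,0,0,0,0,0],[0,0,0,0,0,0]]

```text
t: 28.63
tool_pos: [0.4703, -0.2853, 0.1456]
orientation: [-3.036, -0.808, -0.0]
force: [0.0, -0.8, -1.0]
opening: 0.0195
gripper_force: 15.0
```

Lower to just above the collar (underside about 93 mm) and check in the scene view.

Request:
arm_command:
  deltas:
    - [[-0.05,-0.12,-1,0,0,0],[0,0,-1.2,0,0,0],[0,0,-1,0,0,0],[0,0,-0.3,0,0,0],[0,0,0,0,0,0],[0,0,0,0,0,0],[0,0,0,0,0,0],[0,0,0,0,0,0]]

```text
t: 29.3
tool_pos: [0.4695, -0.2876, 0.1113]
orientation: [3.036, 0.806, 0.001]
force: [-0.6, -0.0, -0.6]
opening: 0.0192
gripper_force: 15.0
```

```bash
python3 - <<'E'
from h import *
s=monitor.read_state();x,y,z=s['tool_pos'];print(s['t'],x,y,z)
a_=snap('top','t9.png');im=snap('scene','s9.png'); n='scene'
c=proj(n,[[.469,-.287,.091]])[0]; w,h=(36,28);a,b=(c-[w,h]).astype(int); k=10
big=cv2.resize(im[b:b+2*h,a:a+2*w],None,fx=k,fy=k,interpolation=cv2.INTER_CUBIC)
zb=z-.0161
for X,Y,r,zz,col in((.4692,-.2865,.026,.091,(0,0,255)),(x,y,.024,zb+.012,(0,200,0)),(x,y,.018,zb,(255,0,0)),(.4692,-.2865,.026,.071,(0,0,255))):
    p=(proj(n,[[X+r*np.cos(t),Y+r*np.sin(t),zz] for t in np.linspace(0,6.28,60)])-[a,b]+.5)*k-.5
    cv2.polylines(big,[np.round(p*16).astype(int)],True,col,1,cv2.LINE_AA,4)
cv2.imwrite('pics/ins.png',big)
E
```

```text
29.3 0.46947125420804037 -0.28761581836943706 0.11129430090245505
```

View pics/ins.png

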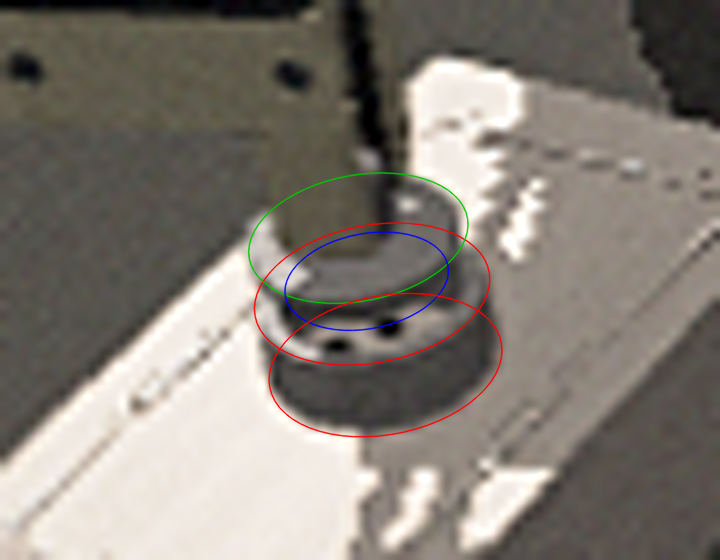

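The cap sits about 1.3 mm left of the tool axis (flange left edge at 243 against 248 predicted). The collar is slightly further away (bottom at 430 against 436). Shifting +2 mm in y and inserting gently.

Request:
arm_command:
  deltas:
    - [[0,0.2,0,0,0,0],[0,0,-0.3,0,0,0],[0,0,-0.2,0,0,0],[0,0,-0.2,0,0,0],[0,0,0,0,0,0],[0,0,0,0,0,0]]

```text
t: 29.9
tool_pos: [0.4689, -0.2852, 0.1033]
orientation: [-3.036, -0.806, 0.001]
force: [0.3, 0.1, -0.5]
opening: 0.0195
gripper_force: 15.0
```

Request:
arm_command:
  deltas:
    - [[0,0,-0.2,0,0,0],[0,0,-0.2,0,0,0],[0,0,0,0,0,0],[0,0,0,0,0,0]]

```text
t: 30.23
tool_pos: [0.469, -0.2852, 0.0994]
orientation: [-3.036, -0.806, 0.0]
force: [0.6, 0.2, -0.3]
opening: 0.0195
gripper_force: 15.0
```

Plug inside the collar without resistance. Seat it, release and lift.

Request:
arm_command:
  deltas:
    - [[0,0,-0.1,0,0,0],[0,0,0,0,0,0],[0,0,0,0,0,0]]

```text
t: 30.48
tool_pos: [0.4692, -0.2853, 0.0991]
orientation: [3.036, 0.806, 0.0]
force: [-1.4, 0.9, 3.6]
opening: 0.0193
gripper_force: 15.0
```

Request:
arm_command:
  deltas:
    - [[0,0,0,0,0,0],[0,0,0,0,0,0],[0,0,0,0,0,0],[0,0,0,0,0,0],[0,0,0,0,0,0]]
  gripper: 0

```text
t: 30.9
tool_pos: [0.4691, -0.2853, 0.0985]
orientation: [-3.036, -0.806, 0.0]
force: [-0.0, 0.5, -0.5]
opening: 0.0455
gripper_force: 0.0
```

Request:
arm_command:
  deltas:
    - [[0,0,1,0,0,0],[0,0,2,0,0,0],[0,0,3,0,0,0],[0,0,4,0,0,0],[0,0,2,0,0,0],[0,4,0,0,0,0],[0,4,0,0,0,0],[0,4,0,0,0,0],[0,4,0,0,0,0],[0,4,0,0,0,0],[0,0,0,0,0,0],[0,0,0,0,0,0]]

```text
t: 31.9
tool_pos: [0.4693, -0.0835, 0.2196]
orientation: [3.034, 0.812, 0.002]
force: [-0.3, 0.5, 0.6]
opening: 0.0462
gripper_force: 0.0
```

```bash
python3 - <<'E'
from h import *
snap('top','t10.png'); im=snap('scene','s10.png'); n='scene'
c=proj(n,[[.469,-.287,.091]])[0]; w,h=(48,36);a,b=(c-[w,h]).astype(int); k=8
big=cv2.resize(im[b:b+2*h,a:a+2*w],None,fx=k,fy=k,interpolation=cv2.INTER_CUBIC)
for X,Y,r,zz,col in((.469,-.286,.024,.095,(0,200,0)),(.469,-.286,.01,.113,(0,200,0))):
    p=(proj(n,[[X+r*np.cos(t),Y+r*np.sin(t),zz] for t in np.linspace(0,6.28,60)])-[a,b]+.5)*k-.5
    cv2.polylines(big,[np.round(p*16).astype(int)],True,col,1,cv2.LINE_AA,4)
cv2.imwrite('pics/fin.png',big)
E
```

```text
(no output)
```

View pics/fin.png

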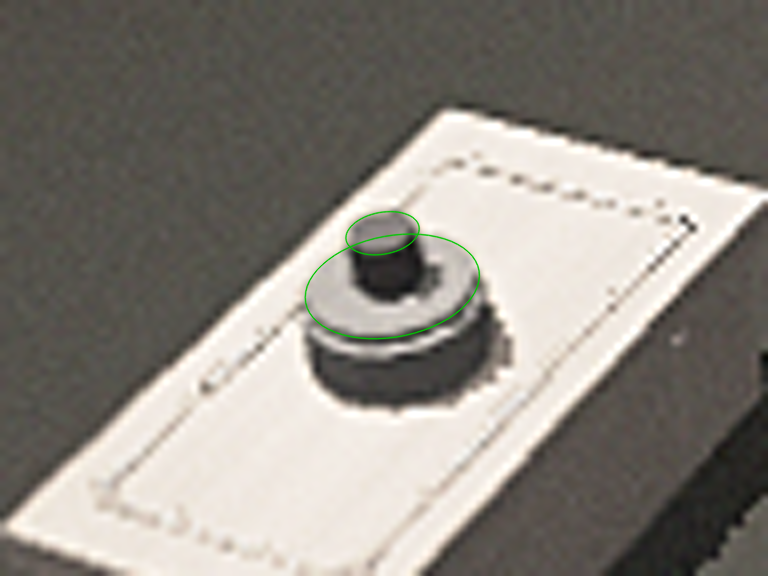

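The cap is level and seated: flange at (392,287) and knob top at (383,233) both match the home heights. The arm is clear, so I'm handing in.

```bash
python3 -c "
from h import *
print(ticket.close_job())"
```

```text
the job is handed in; nothing more can be done
None
```

The container is made up (basket, tray, lid, then filter cap in the collar), all level and seated in the camera checks, and the job is handed in; the hand-in returned no verdict.

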